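# Balance a chocolate centrepiece

### The arm

A 6-joint arm with a two-finger parallel gripper is mounted at the origin on the work surface. World frame = base frame: x ahead of the robot, y to its left, z up, the work surface at z = 0. Lengths are in m, angles in degrees, forces in N, time in s.
With the tool pointing down it reaches from about 0.3 to 0.75 m from the base axis. Payload 8.5 kg.
Tool frame: the origin (TCP) lies midway between the tips of the shut fingers; the grasp point (between the pads) lies 19 mm behind it (env.hold_point_z is the distance from the TCP to the grasp point, in m); z points along the fingers, y is the line along which they close (so a half turn about z gives the same grasp; the last joint's range is limited). The gripper opens to 85 mm and grips with 20 to 120 N. Pads are 22 mm wide; open, the fingers measure 114 mm over their backs; the gripper's body (76 mm by 85 mm) begins 54 mm behind the grasp point. The pads swing forward as they close: fully open they stand 13 mm farther back than shut.
Start: joints at [-86.763, 21.807, 74.336, -0, 83.858, -12.336], TCP at [0.148, -0.53, 0.231] pointing down, gripper open.
Joint ranges: [-178.18, 178.18], [-50.72, 133.34], [12.68, 142.11], [-81.47, 261.47], [9.98, 163.14], [-165.26, 165.26]. Speed limits (degrees/s): [136.94, 136.94, 180, 180, 180, 180].

### API

Orientations are given as a 3x3 rotation matrix whose columns are the frame's x, y, z axes.
In Python, from rig import observe, get_image, camera_info, env gives the robot as it stands.
- The arm moves only by the tool drive_tool, never from a script. Its arguments are lists of equal length, an entry for each row: "offset": the shift along the tool's x, y, z in units of 40 mm (1.0 is 40 mm), a list of three; "turn": the turn, a rotation vector about the tool's x, y, z in units of 6 degrees (1.0 is 6 degrees), a list of three; "hand": the opening, from 0 (shut) to 1 (fully open). A call has exactly 10 rows; each row shifts and turns the commanded pose from where the row before left it, along the tool's axes as they then stand; what a row does not reach is not made up. A row lasts 1/8 s, in which the tool goes at most 62.5 mm and 10.7 degrees, less where a joint would pass 70% of its speed; a pose out of reach is approached as far as the arm can. A call is refused whole if a number of a shift passes 1 or a number of a turn 1, either way. A call with a gripper value outside its range is refused whole. The fingers move at their own pace and stop on an object; "newtons" is the grip in N (left out, the last holds). Time passes only in rows, so rows that do not move let the fingers close, or fill a call up. It gives the time, the measured TCP pose, the force, the opening and the grip force at its end, in the units of the state.
- observe(): the state, without advancing time (a new reading comes with each control period).
- get_image(name): name is "scene" or "top"; returns the picture (480x640x3 uint8, blue, green, red); there is no depth.
- camera_info(name): a dict with "fx", "fy", "cx", "cy" (pixels), "world_to_cam" (4x4, takes a point from world to camera coordinates). Camera axes: x right, y down, z forward; pixel columns grow to the right and rows downward; lengths in m; the calibration is good to about 2 mm. A picture is of the moment at which its call begins. camera_info takes no time and is no camera call.
- env.close_job(): hands the job in; it is judged then, once.
The state is a dict: "time_s": time; "q": joint angles; "qvel": joint speeds; "joint_efforts": joint torques, N m; "position": TCP position; "tool_rot": TCP orientation; "ft_force": force on the tool from outside, world axes, zero at the start; "wrist_torque": the same for the moment, N m; "grip_width": finger opening in m; "gripper_force": force on a finger pad.
Only numpy, scipy, OpenCV 4.12 (cv2) and the standard library are available. Lean on these libraries where they do the work, as an engineer would, in place of code of your own. Each camera call takes 0.05 s, during which the arm holds its last target. There are 200 camera calls.

### The job

Build the window centrepiece: balance the long chocolate slab, level, on the narrow square stump and let go of it so that it stands by itself, then lay the short chocolate lump on top of the slab, roughly over the stump, so that both stay level and balanced on the stump alone. Both pieces are hollow castings that are heavier towards one end, which you cannot see, so feel for each one's balance point; set each down gently rather than dropping it, and leave the bowl, the piping nozzle and the palette knife where they are.

Things in the scene. Friction and masses are not known exactly. Their poses are not given: they have to be found in the camera images.
- stump_top (a point): centre of the top face of the fixed chocolate stump, 60 mm above the table: the top face is a flat 18 x 18 mm square with its sides along this frame's x and y; the stump widens in two steps to 34 mm square and stands on a round white cake board, 110 mm across and 8 mm thick. z is up.
- slab_mid (a point): centre, half-way up, of the long chocolate slab: about 142 mm long along x (ragged ends), 40 mm wide along y, 30 mm high along z; lies flat on its underside. The middle 92 mm has flat parallel sides, flat top and flat underside; the ragged ends are lower than the top and higher than the underside. Origin 15 mm above the underside.
- lump_mid (a point): centre of the short chocolate lump: about 104 mm long along x, 40 mm wide along y, 44 mm high along z with a hump on top; its middle 76 mm has a flat underside and, up to 30 mm above the underside, flat parallel sides. This point lies 20 mm above the underside.
- bowl_mid (a point): bystander: steel bowl, 96 mm across, 45 mm high; point on its axis 20 mm up
- nozzle_mid (a point): bystander: steel piping nozzle, a cone 34 mm across and 45 mm high, standing; point on its axis 20 mm up
- palette_mid (a point): bystander: palette knife with a yellow handle lying flat, about 250 mm long along x; point at its origin 8 mm up
- slab: the long slab (origin at the centre of its underside, axes as slab_mid). Cast hollow, so the chocolate has set thicker towards one end and this cannot be seen: the balance point lies on the length line (within 1 mm of it across the width) but up to 34 mm from the middle towards either end, different every time. Mass 200 to 350 g.
- lump: the short lump (origin at the centre of its underside, axes as lump_mid). Cast hollow, so the chocolate has set thicker towards one end and this cannot be seen: the balance point lies on the length line (within 1 mm of it across the width) but up to 24 mm from the middle towards either end, different every time. Mass 160 to 290 g.
- stump: the fixed stump with its cake board (origin at the centre of its underside)
Mind the look-alikes: they are no part of the job. Leave any blue, orange or turquoise look-alike of the lump alone.

How it is judged (in metres and radians):
On the way:
1. the slab stands level on the stump by itself, let go and at rest, with the lump not on it (angle between slab_mid's own z axis and vertical below 0.1 rad and z of slab_mid in the frame of stump_top between 0.009 and 0.023 m and contact force between slab and stump above 0.5 N and contact force between slab and the fingers below 0.05 N and linear speed of slab below 0.01 m/s and angular speed of slab below 0.05 rad/s and contact force between slab and lump below 0.05 N), for 0.4 s.
At the end, for the whole second after the job is handed in: The slab rests on the stump (centre 9 to 23 mm above the stump's top) and the lump rests on the slab (its point 44 to 58 mm above the stump's top and within 60 mm of it sideways), both within 0.1 rad of level, released and at rest (angle between each of slab_mid, lump_mid's own z axis and vertical below 0.1 rad and z of slab_mid in the frame of stump_top between 0.009 and 0.023 m and contact force between slab and stump above 0.5 N and contact force between slab and the fingers below 0.05 N and linear speed of each of slab, lump below 0.01 m/s and angular speed of each of slab, lump below 0.05 rad/s and z of lump_mid in the frame of stump_top between 0.044 and 0.058 m and contact force between lump and slab above 0.5 N and horizontal distance between lump_mid and stump_top below 0.06 m); the robot touches nothing.
It fails at once if a bystander is pushed more than 30 mm (distance of any of bowl_mid, nozzle_mid, palette_mid from where it was at the start of the episode above 0.03 m).
It fails at once if a piece is dropped onto its support from more than about 1 cm (falls free and upright above it at over 0.4 m/s) ((linear speed of slab above 0.4 m/s and angle between slab_mid's own z axis and vertical below 0.15 rad and horizontal distance between slab_mid and stump_top below 0.06 m and z of slab_mid in the frame of stump_top between 0.012 and 0.072 m and contact force between slab and the fingers below 0.5 N) or (linear speed of lump above 0.4 m/s and angle between lump_mid's own z axis and vertical below 0.15 rad and horizontal distance between lump_mid and stump_top below 0.06 m and z of lump_mid in the frame of stump_top between 0.047 and 0.107 m and contact force between lump and the fingers below 0.5 N)).
It also fails if it takes over 72 s, if anything falls off the work surface, if the arm or the gripper's body presses on something with over 40 N, if the wrist force passes 120 N, or if a joint passes its speed limit or range.

## Working session

There is one attempt and no reset: what is moved stays moved. The work goes in short steps, Python scripts to look and compute and a tool call to move; the robot and the scene stay as the last step left them, time stands still between calls to the robot, and variables do not carry over. Pictures are saved under pics/ and viewed, at most 10 in all, crops included, and the job is handed in when it is done.

Besides the shell and the picture viewer there is one more tool, called after ">>>" by a JSON object that holds its "api" and its "payload". drive_tool: Moves the arm, as the interface text tells. Its arguments: {"type":"object","properties":{"offset":{"type":"array"},"turn":{"type":"array"},"hand":{"type":"array"},"newtons":{"type":"number"}},"required":["offset","turn","hand"]}

```bash
mkdir -p pics; python3 - <<'E'
from rig import observe,get_image,camera_info,env
import cv2,numpy as np
for n in("scene","top"):
    cv2.imwrite(f"pics/{n}0.png",get_image(n)); c=camera_info(n); print(n,c["fx"],c["cx"],c["cy"]); print(np.round(np.array(c["world_to_cam"]),3))
s=observe();print(s["position"],np.round(s["tool_rot"],3),s["grip_width"],env.hold_point_z,s["time_s"],s["ft_force"])
E
```

```text
scene 446.621335498059 314.9296653937644 241.29136495707405
[[ 0.809  0.587 -0.017 -0.345]
 [ 0.33  -0.479 -0.813 -0.184]
 [-0.486  0.653 -0.582  1.394]
 [ 0.     0.     0.     1.   ]]
top 571.4182855613383 315.3205211750223 226.97821692807207
[[ 0.023 -1.     0.004 -0.122]
 [-0.982 -0.023 -0.186  0.511]
 [ 0.186  0.    -0.983  1.294]
 [ 0.     0.     0.     1.   ]]
[ 0.14763043 -0.52954689  0.23078526] [[ 0.963  0.268 -0.   ]
 [ 0.268 -0.963  0.001]
 [ 0.    -0.001 -1.   ]] 0.08564351507837432 0.0187 0.1 [0.0537179  0.44511433 0.62513704]
```

View pics/scene0.png

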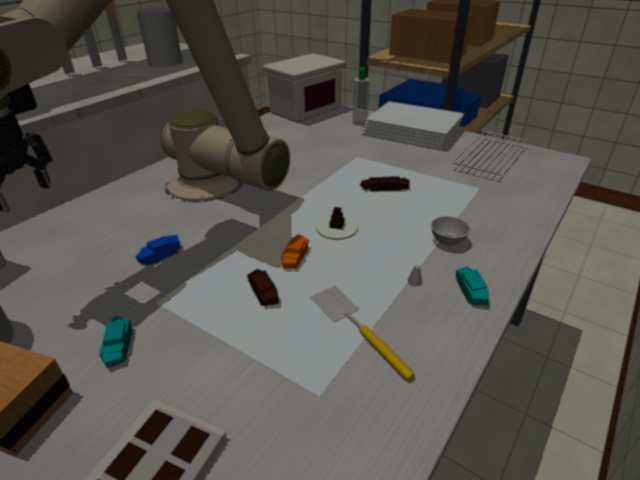

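View pics/top0.png

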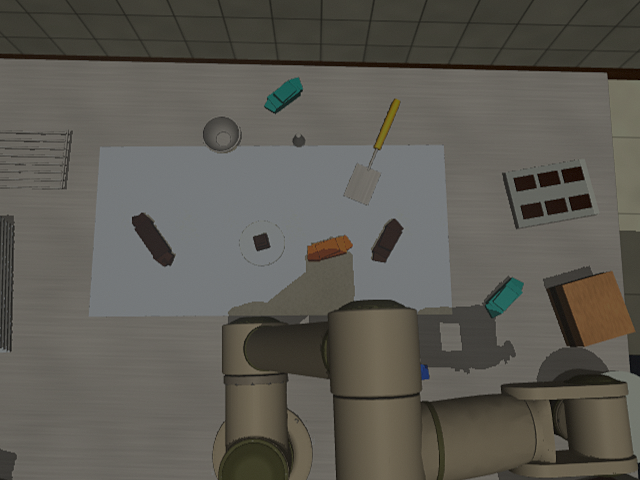

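```bash
cat > h.py <<'E'
from rig import observe,get_image,camera_info,env
import cv2,numpy as np
def ray(n,uv,z):
    c=camera_info(n);M=np.array(c["world_to_cam"]);uv=np.atleast_2d(uv).astype(float)
    d=np.c_[(uv[:,0]-c["cx"])/c["fx"],(uv[:,1]-c["cy"])/c["fy"],np.ones(len(uv))]@M[:3,:3]
    o=-M[:3,:3].T@M[:3,3]
    return (o+d*((z-o[2])/d[:,2])[:,None])[:,:2]
def proj(n,p):
    c=camera_info(n);M=np.array(c["world_to_cam"]);q=M[:3,:3]@np.array(p)+M[:3,3]
    return np.array([c["fx"]*q[0]/q[2]+c["cx"],c["fy"]*q[1]/q[2]+c["cy"]])
def blob(n,img,box,z,thr=75):
    x0,y0,x1,y1=box;g=cv2.cvtColor(img,cv2.COLOR_BGR2GRAY)[y0:y1,x0:x1]
    m=(g<thr).astype(np.uint8)
    k=max(cv2.findContours(m,cv2.RETR_EXTERNAL,cv2.CHAIN_APPROX_NONE)[0],key=cv2.contourArea)
    w=ray(n,k[:,0]+[x0,y0],z)
    r=cv2.minAreaRect((w*1000).astype(np.float32));b=cv2.boxPoints(r)
    e=[b[1]-b[0],b[2]-b[1]];l=max(e,key=np.linalg.norm)
    return np.round(r[0],1),np.round(r[1],1),round(float(np.degrees(np.arctan2(l[1],l[0]))%180),1)
def state():
    s=observe();print("t",round(s["time_s"],2),"p",np.round(np.array(s["position"])*1000,1),"R",np.round(s["tool_rot"],3).tolist(),"w",round(s["grip_width"]*1000,1),"gf",round(s["gripper_force"],1),"f",np.round(s["ft_force"],2),"m",np.round(s["wrist_torque"],3));return s
E
python3 - <<'E'
from h import *
T=get_image("top");S=get_image("scene")
print("slab",blob("top",T,(120,200,190,280),.015),blob("scene",S,(350,165,425,200),.015))
print("lump",blob("top",T,(362,210,412,270),.02),blob("scene",S,(240,262,285,310),.02))
print("stump",blob("top",T,(245,228,280,256),.03),blob("scene",S,(325,203,350,230),.03))
for n,uv,z in(("bowl",(222,134),.03),("noz",(298,140),.02),("spat",(375,165),.005),("orange",(329,248),.02)): print(n,ray("top",uv,z))
a=cv2.resize(T[225:260,240:285],None,fx=9,fy=9,interpolation=0);b=cv2.resize(S[195:242,310:365],None,fx=6.7,fy=6.7,interpolation=0)
c=np.zeros((400,800,3),np.uint8);c[:a.shape[0],:a.shape[1]]=a;b=b[:400,:390];c[:b.shape[0],410:410+b.shape[1]]=b
cv2.imwrite("pics/stump.png",cv2.convertScaleAbs(c,alpha=1.6))
E
```

```text
slab (array([480. , 278.9]), array([151. ,  46.1]), 36.2) (array([480.4, 281.4]), array([148.6,  87.7]), 34.1)
lump (array([ 489.6, -281.4]), array([ 43.7, 113.5]), 153.8) (array([ 492.7, -280.7]), array([ 46.3, 128.1]), 150.0)
stump (array([479. ,  17.3]), array([36.6, 35.1]), 20.1) (array([478.3,  26.9]), array([ 36. , 101.5]), 122.9)
bowl [[0.74397398 0.12473037]]
noz [[ 0.73661605 -0.06192061]]
spat [[ 0.68164722 -0.25399171]]
orange [[ 0.46879117 -0.1435178 ]]
```

View pics/stump.png

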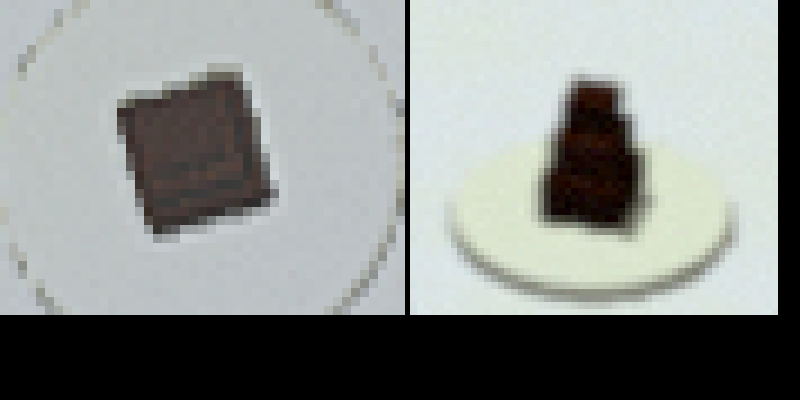

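```bash
python3 - <<'E'
from h import *
T=get_image("top");S=get_image("scene")
for n,I,c0 in(("top",T,(480,18)),("scene",S,(480,18))):
    E=cv2.Canny(cv2.GaussianBlur(I,(3,3),0),15,45);v,u=np.nonzero(E);w=ray(n,np.c_[u,v],.008)*1000
    c=np.array(c0,float);
    for tol in(8,5,3,3):
        r=np.linalg.norm(w-c,axis=1);k=w[abs(r-55)<tol]
        A=np.c_[2*k,np.ones(len(k))];s=np.linalg.lstsq(A,(k**2).sum(1),rcond=None)[0];c=s[:2]
    print(n,c,np.sqrt(s[2]+c@c),len(k), proj(n,[c[0]/1000,c[1]/1000,.06]))
print("scene top",ray("scene",(337.6,208.4),.06), "scene board",ray("scene",(337.3,225.9),.008))
g=cv2.cvtColor(T,cv2.COLOR_BGR2GRAY)[228:256,250:274];print(g[3:25])
E
```

```text
top [481.46125549  18.17258289] 55.33929411580942 168 [259.85862791 238.3724542 ]
scene [479.9371797  21.9745706] 54.43701766660242 86 [336.65517615 208.25412244]
scene top [[0.48232043 0.02273984]] scene board [[0.48351913 0.02069751]]
[[119 122 119 120 120 120 120 121 120 119 121 122 122 123 124 124 123 120
  122 122 121 120 120 120]
 [120 121 121 120 122 120 120 121 120 122 124 126 122 106 108 105 108 125
  121 119 119 120 120 120]
 [119 121 121 121 121 122 121 123 124 128 125 106  96  65  64  62  77 128
  122 121 121 119 121 120]
 [121 120 120 123 125 127 128 126 105  96  94  60  46  35  37  32  49 107
  125 121 120 120 120 120]
 [121 122 124 124 105  94  96  89  58  38  41  36  38  39  43  36  35  71
  129 123 121 120 120 120]
 [120 122 123  89  58  37  39  32  36  37  40  41  41  41  42  36  37  62
  134 123 121 121 120 120]
 [121 124 118  31  30  40  40  42  42  41  44  41  42  42  44  37  37  50
  109 125 120 120 120 120]
 [121 122 121  47  33  44  42  41  42  43  42  42  42  43  41  41  35  37
   71 128 123 120 121 121]
 [121 122 119  59  35  41  42  40  44  42  42  42  43  
[... 659 characters left out ...]
20 121 123 121  48  36  42  40  39  35  39  38  38  41  41  39  40
   35  32  74 126 121 119]
 [121 119 120 122 120  77  35  37  36  38  38  41  40  38  39  36  34  27
   28  59 108 123 121 120]
 [120 119 120 121 123 107  29  38  41  38  41  38  34  31  30  50  52  76
   97 108 125 124 121 120]
 [120 120 120 122 125 120  48  31  33  33  28  37  54  77  98 106 105 116
  127 124 121 120 120 119]
 [120 120 121 121 122 123  97  29  49  59  99 100 106 115 128 126 125 122
  123 121 120 121 120 121]
 [120 120 120 121 120 123 122  94 103 107 129 126 125 123 122 122 120 120
  120 120 120 119 121 119]
 [121 120 120 121 120 120 122 124 126 125 123 121 122 120 121 121 120 121
  120 120 120 121 120 120]]
```

```bash
cat >> h.py <<'E'
def to(x,y,z,yaw=None):
    s=state();R=np.array(s["tool_rot"]);d=np.array([x,y,z])-np.array(s["position"])*1000
    print("shift units",np.round(R.T@d/40,3),"yaw",round(float(np.degrees(np.arctan2(R[1,0],R[0,0]))),2))
    if yaw is not None: print("turn z units",round(-(yaw-np.degrees(np.arctan2(R[1,0],R[0,0])))/6,3))
    print("level corr units", np.round(np.cross(R.T@[0,0,-1.],[0,0,1.])*-180/np.pi/6,3))
E
python3 -c "
from h import *
to(480,280,130,36)"
```

```text
t 0.3 p [ 147.6 -529.7  231.1] R [[0.963, 0.268, -0.0], [0.268, -0.963, 0.0], [0.0, -0.0, -1.0]] w 85.3 gf 0.0 f [ 0.71  0.45 -0.46] m [ 0.032  0.031 -0.027]
shift units [ 13.438 -17.268   2.538] yaw 15.57
turn z units -3.405
level corr units [-0.005 -0.001  0.   ]
```

>>> {"api": "drive_tool", "payload": {"offset": [[0.7, -0.9, 0], [0.7, -0.9, 0], [0.7, -0.9, 0], [0.7, -0.9, 0], [0.7, -0.9, 0], [0.7, -0.9, 0], [0.7, -0.9, 0], [0.7, -0.9, 0], [0.7, -0.9, 0], [0.7, -0.9, 0]], "turn": [[0, 0, 0], [0, 0, 0], [0, 0, 0], [0, 0, 0], [0, 0, 0], [0, 0, 0], [0, 0, 0], [0, 0, 0], [0, 0, 0], [0, 0, 0]], "hand": [1, 1, 1, 1, 1, 1, 1, 1, 1, 1]}}

```text
time_s: 1.55
position: [0.321, -0.1065, 0.2315]
tool_rot: [[0.963, 0.268, 0.001], [0.268, -0.963, -0.0], [0.0, 0.001, -1.0]]
ft_force: [0.4, -0.4, -0.3]
grip_width: 0.0855
gripper_force: 0.0
```

>>> {"api": "drive_tool", "payload": {"offset": [[0.7, -0.9, 0], [0.7, -0.9, 0], [0.7, -0.9, 0], [0.7, -0.9, 0], [0.7, -0.9, 0.3], [0.7, -0.9, 0.4], [0.7, -0.9, 0.5], [0.7, -0.9, 0.5], [0.5, -0.8, 0.4], [0.3, -0.4, 0.3]], "turn": [[0, 0, 0], [0, 0, 0], [0, 0, 0], [0, 0, 0], [0, 0, 0], [0, 0, 0], [0, 0, 0], [0, 0, 0], [0, 0, 0], [0, 0, 0]], "hand": [1, 1, 1, 1, 1, 1, 1, 1, 1, 1]}}

```text
time_s: 2.8
position: [0.4771, 0.2862, 0.1343]
tool_rot: [[0.963, 0.27, -0.001], [0.27, -0.963, -0.0], [-0.001, -0.0, -1.0]]
ft_force: [-0.1, 0.4, 0.1]
grip_width: 0.0855
gripper_force: 0.0
```

>>> {"api": "drive_tool", "payload": {"offset": [[0, 0, 0], [0, 0, 0], [0, 0, 0], [0, 0, 0], [0, 0, 0], [0, 0, 0], [0, 0, 0], [0, 0, 0], [0, 0, 0], [0, 0, 0]], "turn": [[0, 0, -0.7], [0, 0, -0.9], [0, 0, -0.9], [0, 0, -0.9], [0, 0, 0], [0, 0, 0], [0, 0, 0], [0, 0, 0], [0, 0, 0], [0, 0, 0]], "hand": [1, 1, 1, 1, 1, 1, 1, 1, 1, 1]}}

```text
time_s: 4.05
position: [0.4771, 0.2845, 0.1353]
tool_rot: [[0.809, 0.587, -0.0], [0.587, -0.809, -0.0], [-0.0, -0.0, -1.0]]
ft_force: [-0.1, 0.1, 0.3]
grip_width: 0.0851
gripper_force: 0.0
```

```bash
python3 -c "
from h import *
to(480,280,6,36)
T=get_image('top')
cv2.imwrite('pics/c1.png',cv2.convertScaleAbs(cv2.resize(T[170:290,80:240],None,fx=5,fy=5,interpolation=2),alpha=1.6))
print(blob('top',T,(362,210,412,270),.02))"
```

```text
t 4.05 p [477.1 284.5 135.3] R [[0.809, 0.587, -0.0], [0.587, -0.809, -0.0], [-0.0, -0.0, -1.0]] w 85.1 gf 0.0 f [-0.07  0.12  0.3 ] m [-0.064 -0.002 -0.006]
shift units [-0.008  0.134  3.233] yaw 35.96
turn z units -0.006
level corr units [-0.  0. -0.]
(array([ 489.6, -281.4]), array([ 43.7, 113.5]), 153.8)
```

View pics/c1.png

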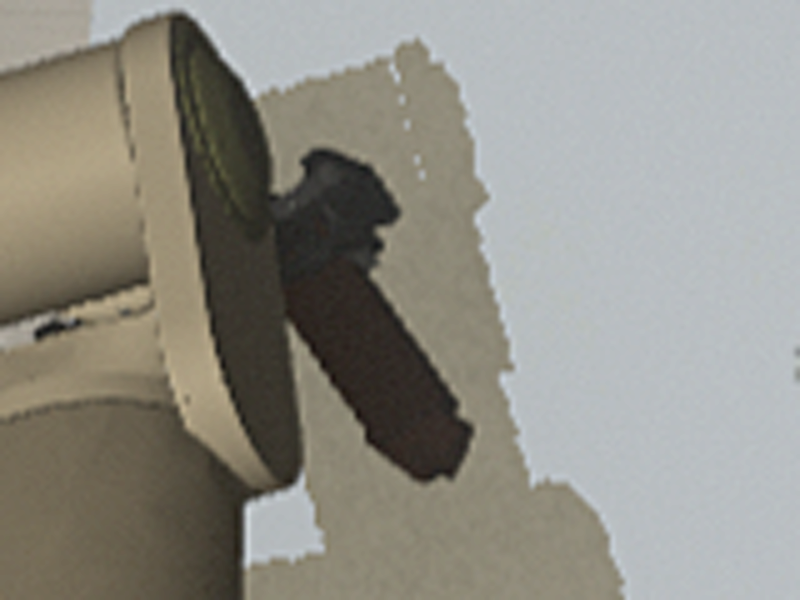

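>>> {"api": "drive_tool", "payload": {"offset": [[0, 0.1, 0.5], [0, 0.03, 0.7], [0, 0, 0.8], [0, 0, 0.7], [0, 0, 0.35], [0, 0, 0.15], [0, 0, 0], [0, 0, 0], [0, 0, 0], [0, 0, 0]], "turn": [[0, 0, 0], [0, 0, 0], [0, 0, 0], [0, 0, 0], [0, 0, 0], [0, 0, 0], [0, 0, 0], [0, 0, 0], [0, 0, 0], [0, 0, 0]], "hand": [1, 1, 1, 1, 1, 1, 1, 0.3, 0.3, 0.3], "newtons": 60}}

```text
time_s: 5.35
position: [0.4805, 0.2805, 0.0082]
tool_rot: [[0.809, 0.588, 0.001], [0.588, -0.809, 0.0], [0.001, 0.0, -1.0]]
ft_force: [-0.7, -0.5, 2.2]
grip_width: 0.0387
gripper_force: 60.2
```

```bash
python3 -c "
from h import *
to(480,280,6)"
```

```text
t 5.35 p [480.5 280.5   8.2] R [[0.809, 0.588, 0.001], [0.588, -0.809, 0.0], [0.001, 0.0, -1.0]] w 38.7 gf 60.2 f [-0.73 -0.49  2.18] m [-0.054  0.052 -0.019]
shift units [-0.019  0.002  0.054] yaw 35.99
level corr units [ 0.004 -0.013 -0.   ]
```

>>> {"api": "drive_tool", "payload": {"offset": [[0, 0, 0], [0, 0, -0.1], [0, 0, -0.3], [0, 0, -0.5], [0, 0, -0.6], [0, 0, -0.6], [0, 0, -0.4], [0, 0, -0.2], [0, 0, 0], [0, 0, 0]], "turn": [[0, 0, 0], [0, 0, 0], [0, 0, 0], [0, 0, 0], [0, 0, 0], [0, 0, 0], [0, 0, 0], [0, 0, 0], [0, 0, 0], [0, 0, 0]], "hand": [0.3, 0.3, 0.3, 0.3, 0.3, 0.3, 0.3, 0.3, 0.3, 0.3], "newtons": 100}}

```text
time_s: 6.6
position: [0.4798, 0.2802, 0.1147]
tool_rot: [[0.809, 0.587, -0.001], [0.587, -0.809, -0.0], [-0.001, -0.0, -1.0]]
ft_force: [0.5, 0.6, -3.2]
grip_width: 0.0382
gripper_force: 100.2
```

```bash
cat >> h.py <<'E'
def feel(n,axdeg):
    F=[];M=[]
    for i in range(n):
        I=get_image("scene");s=observe();F.append(s["ft_force"]);M.append(s["wrist_torque"])
    F=np.array(F);M=np.array(M);f=F.mean(0);m=M.mean(0)
    a=np.radians(axdeg);u=np.array([np.cos(a),np.sin(a)])
    # m = r x f : mx=ry*fz, my=-rx*fz
    r=np.array([-m[1],m[0]])/f[2]*1000
    print("f",f.round(3),"sd",F.std(0).round(2),"m",m.round(4),"sd",M.std(0).round(3),"along",round(float(r@u),1),"across",round(float(r@[-u[1],u[0]]),1),"+-",round(float(1000*M[:,:2].std()/abs(f[2])/np.sqrt(n)),1))
    return I
E
python3 -c "
from h import *
state();I=feel(25,36);state()
cv2.imwrite('pics/c2.png',cv2.convertScaleAbs(cv2.resize(I[120:220,310:460],None,fx=5,fy=5,interpolation=2),alpha=1.8))"
```

```text
t 6.6 p [479.8 280.2 114.7] R [[0.809, 0.587, -0.001], [0.587, -0.809, -0.0], [-0.001, -0.0, -1.0]] w 38.2 gf 100.2 f [ 0.53  0.57 -3.22] m [-0.034 -0.008  0.037]
f [ 0.011 -0.234 -2.86 ] sd [0.51 0.51 0.45] m [-0.0245  0.0264  0.0027] sd [0.022 0.032 0.027] along 12.5 across 1.5 +- 2.6
t 7.85 p [480.2 280.3 115.3] R [[0.809, 0.587, 0.0], [0.587, -0.809, 0.0], [0.0, 0.0, -1.0]] w 37.8 gf 100.2 f [-0.91  0.56 -3.17] m [-0.011  0.015 -0.034]
```

View pics/c2.png

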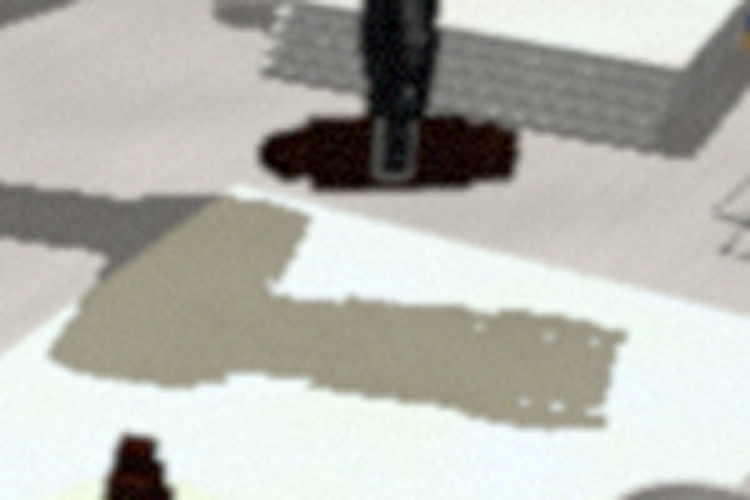

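```bash
python3 -c "
from h import *
I=feel(15,36)
to(469.5,16,115,16)"
```

```text
f [-0.207  0.103 -2.784] sd [0.36 0.57 0.45] m [-0.0163  0.0206  0.004 ] sd [0.022 0.028 0.029] along 9.4 across 0.4 +- 2.9
t 8.6 p [480.2 280.4 115.3] R [[0.809, 0.587, 0.0], [0.587, -0.809, 0.0], [0.0, -0.0, -1.0]] w 38.2 gf 100.2 f [-0.1  -1.05 -3.08] m [ 0.019  0.042 -0.037]
shift units [-4.098  5.192  0.008] yaw 35.97
turn z units 3.329
level corr units [-0. -0.  0.]
```

>>> {"api": "drive_tool", "payload": {"offset": [[-0.3, 0.4, 0], [-0.6, 0.7, 0], [-0.6, 0.8, 0], [-0.7, 0.9, 0], [-0.7, 0.9, 0], [-0.6, 0.8, 0], [-0.4, 0.5, 0], [-0.2, 0.2, 0], [0, 0, 0], [0, 0, 0]], "turn": [[0, 0, 0], [0, 0, 0], [0, 0, 0], [0, 0, 0], [0, 0, 0], [0, 0, 0], [0, 0, 0], [0, 0, 0], [0, 0, 0.5], [0, 0, 0.8]], "hand": [0.3, 0.3, 0.3, 0.3, 0.3, 0.3, 0.3, 0.3, 0.3, 0.3]}}

```text
time_s: 9.85
position: [0.4693, 0.0157, 0.1154]
tool_rot: [[0.883, 0.47, -0.0], [0.47, -0.883, 0.0], [-0.0, -0.0, -1.0]]
ft_force: [0.4, -0.3, -2.1]
grip_width: 0.0379
gripper_force: 100.6
```

>>> {"api": "drive_tool", "payload": {"offset": [[0, 0, 0], [0, 0, 0], [0, 0, 0], [0, 0, 0.2], [0, 0, 0.2], [0, 0, 0], [0, 0, 0], [0, 0, 0], [0, 0, 0], [0, 0, 0]], "turn": [[0, 0, 0.8], [0, 0, 0.7], [0, 0, 0.5], [0, 0, 0], [0, 0, 0], [0, 0, 0], [0, 0, 0], [0, 0, 0], [0, 0, 0], [0, 0, 0]], "hand": [0.3, 0.3, 0.3, 0.3, 0.3, 0.3, 0.3, 0.3, 0.3, 0.3]}}

```text
time_s: 11.1
position: [0.4697, 0.0157, 0.0994]
tool_rot: [[0.96, 0.279, 0.0], [0.279, -0.96, -0.0], [0.0, 0.0, -1.0]]
ft_force: [0.4, 0.2, -3.0]
grip_width: 0.038
gripper_force: 100.5
```

```bash
python3 -c "
from h import *
I=feel(30,16);
to(471,16.4,74,16)
cv2.imwrite('pics/c3.png',cv2.convertScaleAbs(cv2.resize(I[130:270,260:420],None,fx=4,fy=4,interpolation=2),alpha=1.8))"
```

```text
f [-0.073  0.007 -3.026] sd [0.51 0.44 0.5 ] m [-0.0112  0.0397 -0.0028] sd [0.028 0.033 0.029] along 13.6 across -0.1 +- 2.4
t 12.6 p [469.6  15.7  99.3] R [[0.96, 0.278, -0.0], [0.278, -0.96, 0.0], [-0.0, -0.0, -1.0]] w 37.8 gf 100.5 f [ 0.05  0.78 -3.33] m [-0.031  0.036  0.037]
shift units [ 0.038 -0.008  0.633] yaw 16.17
turn z units 0.028
level corr units [-0.  0. -0.]
```

View pics/c3.png

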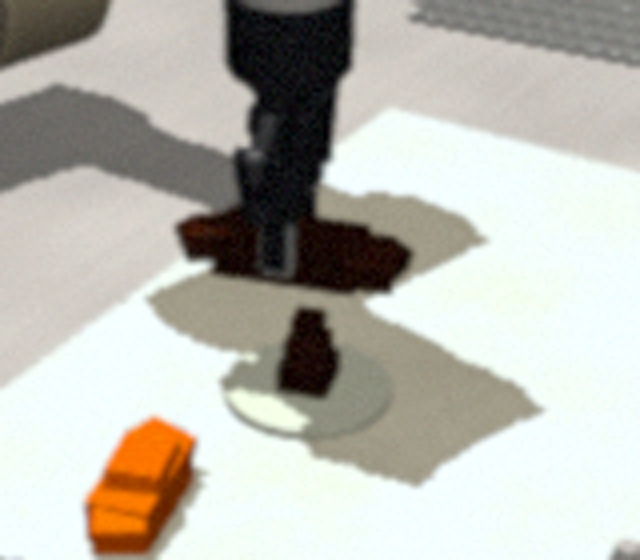

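>>> {"api": "drive_tool", "payload": {"offset": [[0, -0.02, 0.1], [0, 0, 0.15], [0, 0, 0.15], [0, 0, 0.1], [0, 0, 0.1], [0, 0, 0.05], [0, 0, 0.05], [0, 0, 0], [0, 0, 0], [0, 0, 0]], "turn": [[0, 0, 0], [0, 0, 0], [0, 0, 0], [0, 0, 0], [0, 0, 0], [0, 0, 0], [0, 0, 0], [0, 0, 0], [0, 0, 0], [0, 0, 0]], "hand": [0.3, 0.3, 0.3, 0.3, 0.3, 0.3, 0.3, 0.3, 0.3, 0.3]}}

```text
time_s: 13.85
position: [0.4695, 0.0165, 0.0714]
tool_rot: [[0.96, 0.279, 0.0], [0.279, -0.96, -0.0], [0.0, 0.0, -1.0]]
ft_force: [0.8, -0.4, -2.9]
grip_width: 0.0381
gripper_force: 100.5
```

```bash
python3 -c "
from h import *
state();I=feel(4,16);
cv2.imwrite('pics/c4.png',cv2.convertScaleAbs(cv2.resize(I[130:270,260:420],None,fx=5,fy=4.2,interpolation=2),alpha=1.8))"
```

```text
t 13.85 p [469.5  16.5  71.4] R [[0.96, 0.279, 0.0], [0.279, -0.96, -0.0], [0.0, 0.0, -1.0]] w 38.1 gf 100.5 f [ 0.79 -0.36 -2.86] m [-0.008  0.005 -0.012]
f [-0.318  0.018 -2.729] sd [0.51 0.54 0.51] m [-0.0101  0.0285 -0.0072] sd [0.028 0.006 0.028] along 11.1 across 0.7 +- 5.1
```

>>> {"api": "drive_tool", "payload": {"offset": [[0, 0, 0.03], [0, 0, 0.02], [0, 0, 0.01], [0, 0, 0.01], [0, 0, 0.01], [0, 0, 0], [0, 0, 0], [0, 0, 0], [0, 0, 0], [0, 0, 0]], "turn": [[0, 0, 0], [0, 0, 0], [0, 0, 0], [0, 0, 0], [0, 0, 0], [0, 0, 0], [0, 0, 0], [0, 0, 0], [0, 0, 0], [0, 0, 0]], "hand": [0.3, 0.3, 0.3, 0.3, 0.3, 0.3, 0.3, 0.3, 0.3, 0.3]}}

```text
time_s: 15.3
position: [0.4694, 0.0164, 0.0683]
tool_rot: [[0.96, 0.279, 0.0], [0.279, -0.96, -0.0], [0.0, 0.0, -1.0]]
ft_force: [-2.6, 0.2, 5.0]
grip_width: 0.0383
gripper_force: 101.1
```

```bash
python3 -c "
from h import *
state();I=feel(6,16);"
```

```text
t 15.3 p [469.4  16.4  68.3] R [[0.96, 0.279, 0.0], [0.279, -0.96, -0.0], [0.0, 0.0, -1.0]] w 38.3 gf 101.1 f [-2.61  0.2   5.  ] m [-0.035  0.504 -0.001]
f [-3.047 -0.173  5.679] sd [0.61 0.36 0.54] m [0.0414 0.4637 0.0071] sd [0.021 0.034 0.025] along -76.5 across 29.5 +- 15.3
```

>>> {"api": "drive_tool", "payload": {"offset": [[0, 0, -0.01], [0, 0, 0], [0, 0, 0], [0, 0, 0], [0, 0, 0], [0, 0, 0], [0, 0, 0], [0, 0, 0], [0, 0, 0], [0, 0, 0]], "turn": [[0, 0, 0], [0, 0, 0], [0, 0, 0], [0, 0, 0], [0, 0, 0], [0, 0, 0], [0, 0, 0], [0, 0, 0], [0, 0, 0], [0, 0, 0]], "hand": [0.3, 0.3, 0.3, 0.3, 0.3, 0.6, 0.6, 0.6, 0.6, 0.6], "newtons": 30}}

```text
time_s: 16.85
position: [0.4694, 0.0165, 0.0686]
tool_rot: [[0.96, 0.279, 0.0], [0.279, -0.96, -0.0], [0.0, 0.0, -1.0]]
ft_force: [0.4, -0.2, -0.8]
grip_width: 0.0514
gripper_force: 0.0
```

```bash
python3 -c "
from h import *
state();I=feel(3,16)
cv2.imwrite('pics/c5.png',cv2.convertScaleAbs(cv2.resize(I[150:250,270:410],None,fx=5,fy=5,interpolation=2),alpha=1.8))"
```

```text
t 16.85 p [469.4  16.5  68.6] R [[0.96, 0.279, 0.0], [0.279, -0.96, -0.0], [0.0, 0.0, -1.0]] w 51.4 gf 0.0 f [ 0.4  -0.2  -0.75] m [ 0.002 -0.023 -0.015]
f [ 0.35   0.171 -0.349] sd [0.61 0.69 0.5 ] m [0.012  0.0335 0.0002] sd [0.041 0.012 0.02 ] along 82.7 across -59.5 +- 52.7
```

View pics/c5.png

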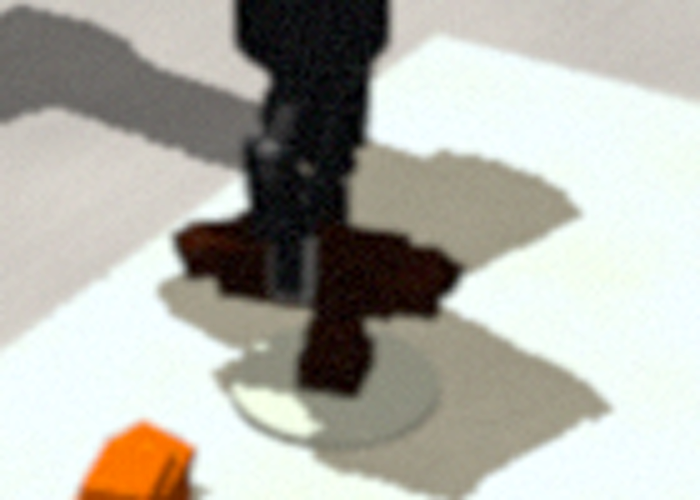

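>>> {"api": "drive_tool", "payload": {"offset": [[0, 0, -0.1], [0, 0, -0.3], [0, 0, -0.5], [0, 0, -0.8], [0, 0, -0.8], [0, 0, -0.3], [0, 0, 0], [0, 0, 0], [0, 0, 0], [0, 0, 0]], "turn": [[0, 0, 0], [0, 0, 0], [0, 0, 0], [0, 0, 0], [0, 0, 0], [0, 0, 0.5], [0, 0, 1], [0, 0, 1], [0, 0, 1], [0, 0, 1]], "hand": [0.6, 0.6, 0.6, 0.6, 0.6, 0.6, 0.8, 1, 1, 1]}}

```text
time_s: 18.25
position: [0.4694, 0.0165, 0.1814]
tool_rot: [[0.982, -0.191, 0.001], [-0.191, -0.982, -0.0], [0.001, 0.0, -1.0]]
ft_force: [-0.5, 0.1, -0.2]
grip_width: 0.0852
gripper_force: 0.0
```

>>> {"api": "drive_tool", "payload": {"offset": [[0, 0, 0], [0, 0, 0], [0, 0, 0], [0, 0, 0], [0, 0, 0], [0, 0, 0], [0, 0, 0], [0, 0, 0], [0, 0, 0], [0, 0, 0]], "turn": [[0, 0, 1], [0, 0, 1], [0, 0, 0.6], [0, 0, 0], [0, 0, 0], [0, 0, 0], [0, 0, 0], [0, 0, 0], [0, 0, 0], [0, 0, 0]], "hand": [1, 1, 1, 1, 1, 1, 1, 1, 1, 1]}}

```text
time_s: 19.5
position: [0.4694, 0.0164, 0.1805]
tool_rot: [[0.896, -0.445, -0.0], [-0.445, -0.896, 0.0], [-0.0, 0.0, -1.0]]
ft_force: [-0.2, -0.6, -0.3]
grip_width: 0.0851
gripper_force: 0.0
```

```bash
python3 -c "
from h import *
to(490.5,-281,100,-26.5)"
```

```text
t 19.5 p [469.4  16.4 180.5] R [[0.896, -0.445, -0.0], [-0.445, -0.896, 0.0], [-0.0, 0.0, -1.0]] w 85.1 gf 0.0 f [-0.18 -0.57 -0.34] m [0.039 0.007 0.003]
shift units [3.782 6.425 2.012] yaw -26.42
turn z units 0.013
level corr units [ 0.     0.001 -0.   ]
```

>>> {"api": "drive_tool", "payload": {"offset": [[0.28, 0.5, 0], [0.5, 0.8, 0], [0.5, 0.9, 0], [0.5, 0.9, 0], [0.5, 0.9, 0.3], [0.5, 0.9, 0.5], [0.5, 0.8, 0.5], [0.3, 0.5, 0.5], [0.2, 0.2, 0.2], [0, 0, 0]], "turn": [[0, 0, 0], [0, 0, 0], [0, 0, 0], [0, 0, 0], [0, 0, 0], [0, 0, 0], [0, 0, 0], [0, 0, 0], [0, 0, 0], [0, 0, 0]], "hand": [1, 1, 1, 1, 1, 1, 1, 1, 1, 1]}}

```text
time_s: 20.75
position: [0.491, -0.2801, 0.1003]
tool_rot: [[0.895, -0.445, -0.0], [-0.445, -0.895, 0.001], [-0.001, -0.0, -1.0]]
ft_force: [-0.1, 0.1, 0.1]
grip_width: 0.0854
gripper_force: 0.0
```

```bash
python3 -c "
from h import *
to(490.5,-281,7,-26.5)
S=get_image('scene');T=get_image('top')
a=cv2.resize(S[225:325,210:320],None,fx=3.6,fy=3.6,interpolation=2);b=cv2.resize(T[190:290,340:440],None,fx=3.6,fy=3.6,interpolation=2)
cv2.imwrite('pics/c6.png',cv2.convertScaleAbs(np.hstack([a,b]),alpha=1.7))"
```

```text
t 20.75 p [ 491.  -280.1  100.3] R [[0.895, -0.445, -0.0], [-0.445, -0.895, 0.001], [-0.001, -0.0, -1.0]] w 85.4 gf 0.0 f [-0.1   0.08  0.11] m [-0.001 -0.021 -0.074]
shift units [0.    0.027 2.333] yaw -26.44
turn z units 0.009
level corr units [-0.003  0.006 -0.   ]
```

View pics/c6.png

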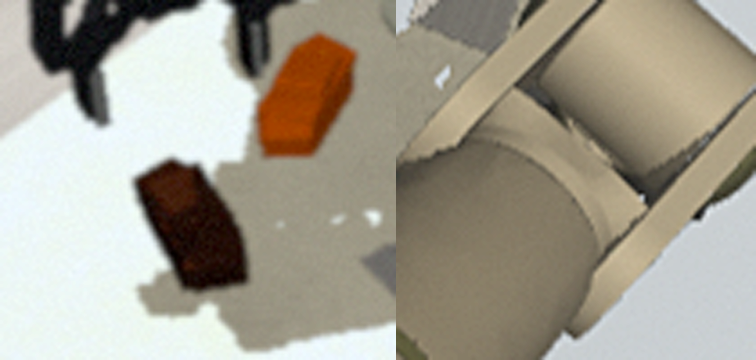

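>>> {"api": "drive_tool", "payload": {"offset": [[0, 0.03, 0.4], [0, 0, 0.6], [0, 0, 0.6], [0, 0, 0.4], [0, 0, 0.2], [0, 0, 0.13], [0, 0, 0], [0, 0, 0], [0, 0, 0], [0, 0, 0]], "turn": [[0, 0, 0], [0, 0, 0], [0, 0, 0], [0, 0, 0], [0, 0, 0], [0, 0, 0], [0, 0, 0], [0, 0, 0], [0, 0, 0], [0, 0, 0]], "hand": [1, 1, 1, 1, 1, 1, 1, 0.3, 0.3, 0.3], "newtons": 60}}

```text
time_s: 22.1
position: [0.4906, -0.2814, 0.008]
tool_rot: [[0.895, -0.445, 0.001], [-0.445, -0.895, -0.001], [0.001, 0.0, -1.0]]
ft_force: [-0.3, -0.1, -1.9]
grip_width: 0.0392
gripper_force: 60.4
```

>>> {"api": "drive_tool", "payload": {"offset": [[0, 0, 0], [0, 0, 0], [0, 0, -0.2], [0, 0, -0.5], [0, 0, -0.6], [0, 0, -0.6], [0, 0, -0.6], [0, 0, -0.3], [0, 0, 0], [0, 0, 0]], "turn": [[0, 0, 0], [0, 0, 0], [0, 0, 0], [0, 0, 0], [0, 0, 0], [0, 0, 0], [0, 0, 0], [0, 0, 0], [0, 0, 0], [0, 0, 0]], "hand": [0.3, 0.3, 0.3, 0.3, 0.3, 0.3, 0.3, 0.3, 0.3, 0.3], "newtons": 100}}

```text
time_s: 23.35
position: [0.49, -0.2808, 0.1183]
tool_rot: [[0.895, -0.445, -0.001], [-0.445, -0.895, 0.001], [-0.002, -0.001, -1.0]]
ft_force: [0.3, 0.1, -2.4]
grip_width: 0.0378
gripper_force: 100.3
```

```bash
python3 -c "
from h import *
feel(40,-26.5)
to(481.5,20,160,16)"
```

```text
f [ 0.062  0.09  -2.013] sd [0.38 0.47 0.54] m [0.0168 0.0277 0.0066] sd [0.029 0.029 0.03 ] along 16.0 across -1.3 +- 2.3
t 25.35 p [ 490.3 -281.2  119.3] R [[0.896, -0.445, 0.0], [-0.445, -0.896, -0.0], [0.0, -0.0, -1.0]] w 38.0 gf 100.3 f [-0.33  0.6  -2.27] m [-0.004  0.041 -0.022]
shift units [-3.549 -6.644 -1.017] yaw -26.43
turn z units -7.071
level corr units [-0. -0.  0.]
```

>>> {"api": "drive_tool", "payload": {"offset": [[-0.25, -0.3, -0.4], [-0.4, -0.7, -0.4], [-0.5, -0.9, -0.2], [-0.6, -0.9, 0], [-0.6, -0.9, 0], [-0.6, -0.9, 0], [-0.5, -0.9, 0], [-0.3, -0.6, 0], [-0.1, -0.27, 0], [0, 0, 0]], "turn": [[0, 0, 0], [0, 0, 0], [0, 0, 0], [0, 0, 0], [0, 0, 0], [0, 0, 0], [0, 0, 0], [0, 0, 0], [0, 0, 0], [0, 0, 0]], "hand": [0.3, 0.3, 0.3, 0.3, 0.3, 0.3, 0.3, 0.3, 0.3, 0.3]}}

```text
time_s: 26.6
position: [0.4659, 0.0159, 0.1599]
tool_rot: [[0.896, -0.444, 0.001], [-0.444, -0.896, -0.0], [0.001, -0.0, -1.0]]
ft_force: [0.0, 0.2, -2.9]
grip_width: 0.0378
gripper_force: 100.4
```

>>> {"api": "drive_tool", "payload": {"offset": [[0, 0, 0], [0, 0, 0], [0, 0, 0], [0, 0, 0], [0, 0, 0], [0, 0, 0], [0, 0, 0], [0, 0, 0], [0, 0, 0], [0, 0, 0]], "turn": [[0, 0, -0.5], [0, 0, -0.9], [0, 0, -0.9], [0, 0, -0.9], [0, 0, -0.9], [0, 0, -0.9], [0, 0, -0.9], [0, 0, -0.8], [0, 0, -0.4], [0, 0, 0]], "hand": [0.3, 0.3, 0.3, 0.3, 0.3, 0.3, 0.3, 0.3, 0.3, 0.3]}}

```text
time_s: 27.85
position: [0.4659, 0.0146, 0.1594]
tool_rot: [[0.961, 0.277, 0.0], [0.277, -0.961, -0.0], [0.0, 0.0, -1.0]]
ft_force: [0.4, -0.2, -3.0]
grip_width: 0.0384
gripper_force: 100.7
```

```bash
python3 -c "
from h import *
I=feel(40,16)
to(466,15.6,102,16)
cv2.imwrite('pics/c7.png',cv2.convertScaleAbs(cv2.resize(I[130:250,260:420],None,fx=4.5,fy=4.5,interpolation=2),alpha=1.8))"
```

```text
f [-0.052 -0.022 -2.115] sd [0.4  0.55 0.59] m [-0.0094  0.0299 -0.0051] sd [0.031 0.026 0.028] along 14.8 across 0.4 +- 2.6
t 29.85 p [465.8  15.6 159.3] R [[0.96, 0.279, -0.0], [0.279, -0.96, 0.0], [-0.0, -0.0, -1.0]] w 37.8 gf 100.7 f [ 0.37  1.25 -1.94] m [-0.035 -0.018  0.014]
shift units [0.004 0.    1.433] yaw 16.17
turn z units 0.029
level corr units [-0.  0. -0.]
```

View pics/c7.png

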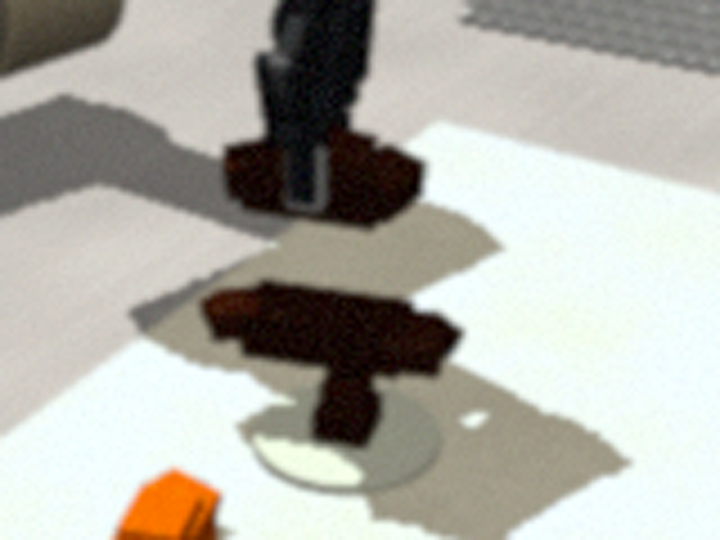

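>>> {"api": "drive_tool", "payload": {"offset": [[0.02, 0, 0.1], [0, 0, 0.2], [0, 0, 0.3], [0, 0, 0.3], [0, 0, 0.2], [0, 0, 0.15], [0, 0, 0.1], [0, 0, 0.07], [0, 0, 0], [0, 0, 0]], "turn": [[0, 0, 0], [0, 0, 0], [0, 0, 0], [0, 0, 0], [0, 0, 0], [0, 0, 0], [0, 0, 0], [0, 0, 0], [0, 0, 0], [0, 0, 0]], "hand": [0.3, 0.3, 0.3, 0.3, 0.3, 0.3, 0.3, 0.3, 0.3, 0.3]}}

```text
time_s: 31.1
position: [0.4667, 0.0158, 0.1027]
tool_rot: [[0.96, 0.279, 0.001], [0.279, -0.96, -0.0], [0.0, 0.0, -1.0]]
ft_force: [-0.2, 0.2, -3.5]
grip_width: 0.0382
gripper_force: 100.6
```

>>> {"api": "drive_tool", "payload": {"offset": [[0, 0, 0.04], [0, 0, 0.02], [0, 0, 0.01], [0, 0, 0], [0, 0, 0], [0, 0, 0], [0, 0, 0], [0, 0, 0], [0, 0, 0], [0, 0, 0]], "turn": [[0, 0, 0], [0, 0, 0], [0, 0, 0], [0, 0, 0], [0, 0, 0], [0, 0, 0], [0, 0, 0], [0, 0, 0], [0, 0, 0], [0, 0, 0]], "hand": [0.3, 0.3, 0.3, 0.3, 0.3, 0.3, 0.3, 0.3, 0.3, 0.3]}}

```text
time_s: 32.35
position: [0.4666, 0.0158, 0.0997]
tool_rot: [[0.96, 0.279, 0.0], [0.279, -0.96, 0.0], [0.0, 0.0, -1.0]]
ft_force: [0.6, -0.1, -3.1]
grip_width: 0.0382
gripper_force: 100.6
```

```bash
python3 -c "
from h import *
state();I=feel(8,16)"
```

```text
t 32.35 p [466.6  15.8  99.7] R [[0.96, 0.279, 0.0], [0.279, -0.96, 0.0], [0.0, 0.0, -1.0]] w 38.2 gf 100.6 f [ 0.63 -0.09 -3.08] m [ 0.027  0.048 -0.007]
f [ 0.113 -0.093 -1.925] sd [0.34 0.55 0.27] m [-0.0053  0.0337 -0.0038] sd [0.028 0.028 0.038] along 17.6 across -2.2 +- 6.3
```

>>> {"api": "drive_tool", "payload": {"offset": [[0, 0, 0.01], [0, 0, 0.01], [0, 0, 0.005], [0, 0, 0], [0, 0, 0], [0, 0, 0], [0, 0, 0], [0, 0, 0], [0, 0, 0], [0, 0, 0]], "turn": [[0, 0, 0], [0, 0, 0], [0, 0, 0], [0, 0, 0], [0, 0, 0], [0, 0, 0], [0, 0, 0], [0, 0, 0], [0, 0, 0], [0, 0, 0]], "hand": [0.3, 0.3, 0.3, 0.3, 0.3, 0.3, 0.3, 0.3, 0.3, 0.3]}}

```text
time_s: 34.0
position: [0.4666, 0.0158, 0.0987]
tool_rot: [[0.96, 0.279, -0.0], [0.279, -0.96, -0.0], [-0.0, 0.0, -1.0]]
ft_force: [-0.7, -0.1, -2.1]
grip_width: 0.038
gripper_force: 100.6
```

```bash
python3 -c "
from h import *
state();I=feel(8,16)"
```

```text
t 34.0 p [466.6  15.8  98.7] R [[0.96, 0.279, -0.0], [0.279, -0.96, -0.0], [-0.0, 0.0, -1.0]] w 38.0 gf 100.6 f [-0.74 -0.09 -2.12] m [-0.004  0.028  0.001]
f [-0.069 -0.142 -2.515] sd [0.26 0.37 0.49] m [-0.0063  0.0444  0.0005] sd [0.019 0.034 0.027] along 17.7 across -2.5 +- 5.3
```

>>> {"api": "drive_tool", "payload": {"offset": [[0, 0, 0.01], [0, 0, 0.005], [0, 0, 0], [0, 0, 0], [0, 0, 0], [0, 0, 0], [0, 0, 0], [0, 0, 0], [0, 0, 0], [0, 0, 0]], "turn": [[0, 0, 0], [0, 0, 0], [0, 0, 0], [0, 0, 0], [0, 0, 0], [0, 0, 0], [0, 0, 0], [0, 0, 0], [0, 0, 0], [0, 0, 0]], "hand": [0.3, 0.3, 0.3, 0.3, 0.3, 0.3, 0.3, 0.3, 0.3, 0.3]}}

```text
time_s: 35.65
position: [0.4666, 0.0158, 0.0981]
tool_rot: [[0.96, 0.279, 0.0], [0.279, -0.96, 0.0], [0.0, -0.0, -1.0]]
ft_force: [-0.9, -0.1, -1.0]
grip_width: 0.0379
gripper_force: 100.6
```

```bash
python3 -c "
from h import *
state();I=feel(8,16)"
```

```text
t 35.65 p [466.6  15.8  98.1] R [[0.96, 0.279, 0.0], [0.279, -0.96, 0.0], [0.0, -0.0, -1.0]] w 37.9 gf 100.6 f [-0.86 -0.05 -0.97] m [0.046 0.053 0.001]
f [-0.056  0.275 -0.449] sd [0.62 0.5  0.53] m [ 0.0296  0.0484 -0.0029] sd [0.022 0.018 0.033] along 85.6 across -93.1 +- 17.2
```

>>> {"api": "drive_tool", "payload": {"offset": [[0, 0, 0], [0, 0, 0], [0, 0, 0], [0, 0, 0], [0, 0, 0], [0, 0, 0], [0, 0, 0], [0, 0, 0], [0, 0, 0], [0, 0, 0]], "turn": [[0, 0, 0], [0, 0, 0], [0, 0, 0], [0, 0, 0], [0, 0, 0], [0, 0, 0], [0, 0, 0], [0, 0, 0], [0, 0, 0], [0, 0, 0]], "hand": [0.3, 0.3, 0.3, 0.6, 0.6, 0.6, 0.6, 0.6, 0.6, 0.6], "newtons": 30}}

```text
time_s: 37.3
position: [0.4666, 0.0158, 0.0981]
tool_rot: [[0.96, 0.279, -0.0], [0.279, -0.96, 0.0], [-0.0, -0.0, -1.0]]
ft_force: [1.3, -0.3, 0.0]
grip_width: 0.0514
gripper_force: 0.0
```

>>> {"api": "drive_tool", "payload": {"offset": [[0, 0, -0.05], [0, 0, -0.1], [0, 0, -0.3], [0, 0, -0.5], [0, 0, -0.8], [0, 0, -0.8], [0, 0, -0.5], [0, 0, -0.2], [0, 0, 0], [0, 0, 0]], "turn": [[0, 0, 0], [0, 0, 0], [0, 0, 0], [0, 0, 0], [0, 0, 0], [0, 0, 0], [0, 0, 0], [0, 0, 0], [0, 0, 0], [0, 0, 0]], "hand": [0.6, 0.6, 0.6, 0.6, 0.6, 0.6, 0.6, 0.6, 0.6, 0.6]}}

```text
time_s: 38.55
position: [0.4663, 0.0158, 0.2274]
tool_rot: [[0.96, 0.279, -0.002], [0.279, -0.96, 0.0], [-0.001, -0.001, -1.0]]
ft_force: [-0.1, 0.5, -0.4]
grip_width: 0.0513
gripper_force: 0.0
```

```bash
python3 -c "
from h import *
state();I=get_image('scene')
cv2.imwrite('pics/c8.png',cv2.convertScaleAbs(cv2.resize(I[130:250,260:420],None,fx=4.5,fy=4.5,interpolation=2),alpha=1.8))"
```

```text
t 38.55 p [466.3  15.8 227.4] R [[0.96, 0.279, -0.002], [0.279, -0.96, 0.0], [-0.001, -0.001, -1.0]] w 51.3 gf 0.0 f [-0.06  0.51 -0.38] m [-0.006 -0.011  0.   ]
```

View pics/c8.png

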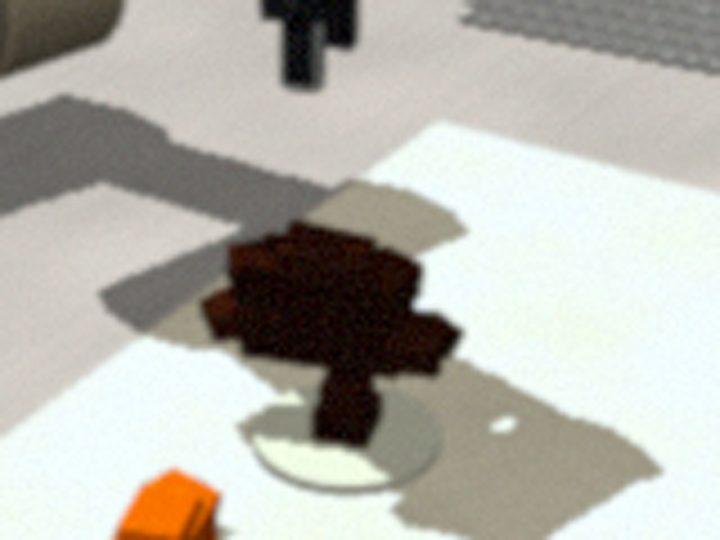

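The picture shows the slab, around (330,330), level on the stump. The lump sits flat on it, around (325,265), and the gripper is clear above, so I'm handing in the job.

```bash
python3 -c "
from rig import env
print(env.close_job())"
```

```text
the job is handed in; nothing more can be done
None
```

The job is handed in at about 39 s: the slab stands level on the stump with the lump balanced on top, the gripper is clear, and no bystander was touched; the hand-in gave no verdict.

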